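# Seat the retainer plate over stub shaft and pin and close the keeper

### The arm

A 7-joint arm with a two-finger parallel gripper is mounted at the origin on the work surface. World frame = base frame: x ahead of the robot, y to its left, z up, the work surface at z = 0. Lengths are in m, angles in rad, forces in N, time in s.
With the tool pointing down it reaches from about 0.4 to 0.85 m from the base axis. Payload 4.5 kg.
Tool frame: the origin (TCP) lies between the finger pads; the fingertips stand 11 mm ahead of it and the grasp point (between the pads) lies 8 mm behind it (r.tip_reach is the distance from the TCP to the fingertips, in m); x points along the fingers, y is the direction in which the jaws open and shut, and the axes are right-handed (so a half turn about x gives the same grasp; the last joint's range is limited). The gripper opens to 88 mm and grips with 3 to 60 N. Pads are 18 mm wide; open, the fingers measure 123 mm over their backs; the gripper's body (75 mm by 187 mm) begins 45 mm behind the grasp point.
Start: joints at [-1.262, 0.689, -0.195, 1.565, 0.157, 0.902, -0.215], TCP at [0.17, 0.602, 0.25] pointing down, gripper open.
Joint ranges: [-3.01, 3.01], [-0.46, 2.08], [-1.47, 1.51], [0.13, 2.56], [-1, 4.14], [0.04, 2.09], [-2.66, 2.66]. Speed limits (rad/s): [2.57, 2.57, 3.14, 3.14, 3.14, 3.14, 3.14].

### API

Orientations are given as a unit quaternion [x, y, z, w].
In Python, from plant import r gives the robot as it stands.
- The arm moves only by the tool drive_tool, never from a script. Its argument "deltas" is a list of rows, each a list of 3 entries, a list of its own where there are three numbers: the turn, a rotation vector about the tool's x, y, z in degrees, then the shift along the tool's x, y, z in cm, then the finger opening in cm, from 0 to 8.81. A call has 1 to 12 rows; each row shifts and turns the commanded pose from where the row before left it, along the tool's axes as they then stand; what a row does not reach is not made up. A row lasts 1/12 s, in which the tool goes at most 41.7 mm and 7.16 degrees, less where a joint would pass 70% of its speed; a pose out of reach is approached as far as the arm can. A call is refused whole if a number of a shift passes 4.17 or a number of a turn 7.16, either way. A call with a gripper value outside its range is refused whole. The fingers move at their own pace and stop on an object; "force" is the grip in N (left out, the last holds). Time passes only in rows, so rows that do not move let the fingers close. It gives the time, the measured TCP pose, the force and the opening at its end, in the units of the state.
- r.get_state(): the state, without advancing time (a new reading comes with each control period).
- r.snapshot(name): name is "side" or "top"; returns a dict with "color" (420x560x3 uint8, red, green, blue), "fov_y" (degrees; the focal length in pixels is half the picture's height over the tangent of half this angle, whatever the lens; pixels are square), "cx", "cy" (the principal point, pixels), "extrinsics" (4x4, takes a point from world to camera coordinates). Camera axes: x right, y up, looking along -z (the intrinsics and any distortion apply to the point x, -y, -z); pixel columns grow to the right and rows downward; lengths in m; the calibration is good to about 2 mm. A picture is of the moment at which its call begins. There is no depth.
- r.finish_job(): hands the job in, once; it reports no verdict.
The state is a dict: "clock": time; "q": joint angles; "qd": joint speeds; "joint_torque": joint torques, N m; "tool_pos": TCP position; "eef_rot": TCP orientation; "contact_force": force on the tool from outside, world axes, zero at the start; "moment": the same for the moment, N m; "opening": opening from 0.0 (shut) to 1.0 (fully open).
Only numpy, scipy, OpenCV 4.12 (cv2) and the standard library are available. Lean on these libraries where they do the work, as an engineer would, in place of code of your own. Each camera call takes 0.05 s, during which the arm holds its last target. There are 200 camera calls.

### The job

Fit the loose aluminium retainer plate, collar up, onto the hub on the stand: gently lower it over the shaft, feel for the small pin so that the pin goes into the plate's small hole, and set it fully down flat on the hub without forcing it. Then swing the keeper round as far as it goes, over the plate's edge, let go, and leave the other things on the bench where they are.

Things in the scene. Friction and masses are not known exactly. Their poses are not given: they have to be found in the camera images.
- plate: Loose bare aluminium retainer plate, 0.26 kg (x 0.7 to 1.4), lying flat. Flange 100 (own x) x 90 (own y) x 10 mm, with a square collar 36 x 36 mm, 35 mm tall, on its middle (45 mm in all), faces parallel to the flange's; grip it by the collar. Origin: centre of the flange's underside, z up. An 18 mm bore goes through there (22 mm in the collar).
- pin_hole (a point): Centre of the plate's small pin hole, at the flange's underside: 10 mm diameter, through the 10 mm flange, at plate x = +34 mm, y = 0. The plate's opposite end has no such hole.
- stand: Hub stand bolted to the bench. Origin on the shaft's axis at bench level, z up. Grey foot 150 (x) x 215 (y, from -125 to +90) x 12 mm. On it stands a steel hub of 90 mm diameter with a flat top, shaft and pin. The hub is very stiff to turn (3 N m). Never load the plate against stand, hub, shaft or pin with over 50 N, knocks included: stop at the first few N.
- seat (a point): Middle of the hub's flat top, 40 mm above the bench, axes as the stand's: the plate's underside belongs here. The pin, 8 mm diameter, 12 mm tall (edge broken 0.5 mm), stands on this face 34 mm from the middle, in the stand's +x direction give or take 0.6 rad either way: the hub was left turned, and that angle is not in these poses.
- shaft_top (a point): Top of the upright shaft in the hub's middle, 50 mm above the seat, 90 mm above the bench. The shaft is 16 mm in diameter, its top 8 mm tapered to 9 mm. Axes as the stand's.
- keeper (a joint): Angle of the keeper, a level steel bar 62 x 16 x 8 mm on a post at stand x = 0, y = -95 mm; underside 53 mm above the bench, 3 mm clear of the seated plate. 0: open, bar along the stand's +x. Grows counter-clockwise from above to 1.57: closed at its stop, bar along the stand's +y, end over the plate. Starts at 0 to 0.35; stays where left (friction 0.12 N m).
- keeper_knob (a point): The keeper's upright round black knob, 16 mm diameter, standing 34 mm tall on the bar (61 to 95 mm above the bench), 45 mm from the keeper's pivot. This point is on the knob's axis, 78 mm above the bench.
- spray_can: Spray can, 66 mm diameter, 170 mm tall, upright on the bench, origin under its centre. To be left alone.
- bearing_ring: Steel bearing ring, 72 mm outside diameter, 18 mm high, flat on the bench, origin under its centre. To be left alone.
- wrench: Steel wrench lying on the bench, along y. To be left alone.
- parts_bin: Open black plastic bin 110 x 150 x 60 mm, origin under its centre. To be left alone.
Not all that is in view belongs to the job. What is meant by the plate is not green, and is the smaller of those in its own colour.

How it is judged:
By the outcome, as a careful person would: the job done as asked, in the order asked, and still so for the second after the job is handed in, with the robot touching nothing.
It also fails if it takes over 72 s, if anything falls off the work surface, if the arm or the gripper's body presses on something with over 40 N, if the wrist force passes 120 N, or if a joint passes its speed limit or range.

## Working session

There is one attempt and no reset: what is moved stays moved. The work goes in short steps, Python scripts to look and compute and a tool call to move; the robot and the scene stay as the last step left them, time stands still between calls to the robot, and variables do not carry over. Pictures are saved under pics/ and viewed, about 8 in all and at most 12, crops included, and the job is handed in when it is done.

Besides the shell and the picture viewer there is one more tool, called as name([rows], argument=value, ...), one row to a line, values as JSON. drive_tool: Moves the arm, as the interface text tells. Its arguments: {"type":"object","properties":{"deltas":{"type":"array","items":{"type":"array"}},"force":{"type":"number"}},"required":["deltas"]}

```bash
ls; mkdir -p pics
python3 - <<'E'
from plant import r
import cv2,numpy as np,pickle
d={}
for n in("top","side"):
    s=r.snapshot(n); d[n]=s
    cv2.imwrite(f"pics/{n}0.png",s["color"][:,:,::-1])
    print(n,{k:v for k,v in s.items() if k!="color"})
pickle.dump(d,open("s0.pkl","wb"))
print(r.get_state(), r.tip_reach)
E
```

```text
pics
top {'fov_y': 42.387776143145146, 'cx': 278.86807845151054, 'cy': 200.0253744379145, 'extrinsics': array([[-0.01102087, -0.99965763, -0.02373125,  0.05168874],
       [ 0.98674763, -0.01471468,  0.16159393, -0.58997015],
       [-0.1618878 , -0.02163585,  0.98657196, -1.66888201],
       [ 0.        ,  0.        ,  0.        ,  1.        ]])}
side {'fov_y': 44.10962521912638, 'cx': 278.71579733595524, 'cy': 209.78106637316682, 'extrinsics': array([[ 0.83635439, -0.54797622, -0.01527764, -0.46756298],
       [ 0.40014293,  0.59119887,  0.7002639 , -0.30131608],
       [-0.37469584, -0.59178202,  0.71372058, -1.45504034],
       [ 0.        ,  0.        ,  0.        ,  1.        ]])}
{'clock': 0.1, 'q': array([-1.26219589,  0.68992077, -0.19457259,  1.56622628,  0.15732575,
        0.90253982, -0.21506095]), 'qd': array([ 0.0007801 , -0.0026431 , -0.00084003, -0.0002134 ,  0.00087926,
       -0.00057095, -0.00121833]), 'joint_torque': array([-3.29101698e-03, -5.28499997e+01, -1.27137333e+00, -1.53838366e+01,
       -5.25383733e-02,  2.00238821e-03,  4.64882567e-05]), 'tool_pos': array([0.16946695, 0.60100642, 0.24898235]), 'eef_rot': array([ 0.09619322,  0.70049275, -0.09738994,  0.70040843]), 'contact_force': array([ 0.07243731, -1.20566843,  0.37331493]), 'moment': array([-0.04593582, -0.04751213, -0.03590858]), 'opening': 1.0050085638253514} 0.011
```

View pics/top0.png

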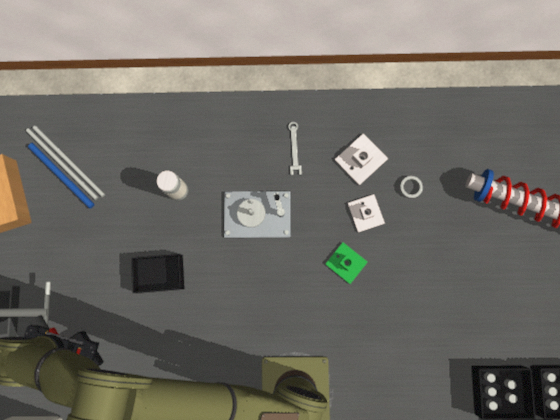

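View pics/side0.png

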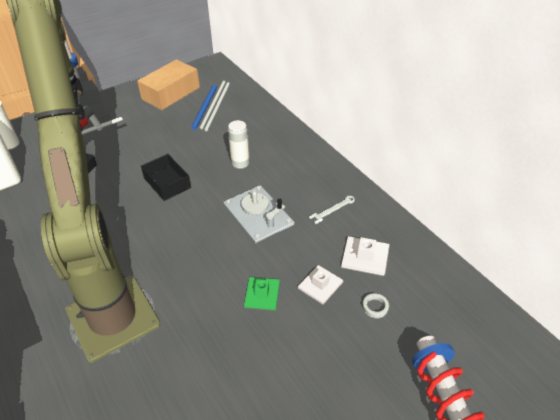

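The top view shows three plate-like parts: green at (346,263), the larger bare one at (361,158) and the smaller bare one at (366,212). I choose the one at (366,212), since it isn't green and is the smaller of its colour. The stand is at about (257,214), with the knob near (278,198). I'll check with a crop of the plate and stand from both cameras.

```bash
cat > h.py <<'E'
import numpy as np,cv2
from scipy.spatial.transform import Rotation as R
def f(s): return s["color"].shape[0]/2/np.tan(np.radians(s["fov_y"])/2)
def proj(s,P):
    P=np.atleast_2d(P); E=s["extrinsics"]; c=P@E[:3,:3].T+E[:3,3]
    return np.c_[s["cx"]+f(s)*c[:,0]/-c[:,2], s["cy"]-f(s)*c[:,1]/-c[:,2]]
def back(s,uv,z):
    E=s["extrinsics"];uv=np.atleast_2d(uv)
    d=np.c_[(uv[:,0]-s["cx"])/f(s),-(uv[:,1]-s["cy"])/f(s),-np.ones(len(uv))]@E[:3,:3]
    o=-E[:3,:3].T@E[:3,3]
    return o+d*((z-o[2])/d[:,2])[:,None]
def crop(s,c,w,h,k): # centre, size px, zoom
    x,y=int(c[0]-w/2),int(c[1]-h/2)
    return cv2.resize(s["color"][y:y+h,x:x+w,::-1],None,fx=k,fy=k,interpolation=cv2.INTER_CUBIC)
E
python3 - <<'E'
import pickle,cv2,numpy as np
from h import *
d=pickle.load(open("s0.pkl","rb"))
t,s=d["top"],d["side"]
a=np.hstack([crop(t,(257,214),80,60,5),crop(t,(366,212),80,60,5)])
b=np.hstack([crop(s,(259,210),80,60,5),crop(s,(320,282),80,60,5)])
cv2.imwrite("pics/c0.png",np.vstack([a,b]))
print(back(t,[(257,214),(366,212)],0.012),back(s,[(259,213),(320,284)],0.012))
E
```

```text
[[ 0.55192453  0.11597821  0.012     ]
 [ 0.5534012  -0.23496199  0.012     ]] [[ 0.55013698  0.10509227  0.012     ]
 [ 0.54599419 -0.2396253   0.012     ]]
```

View pics/c0.png

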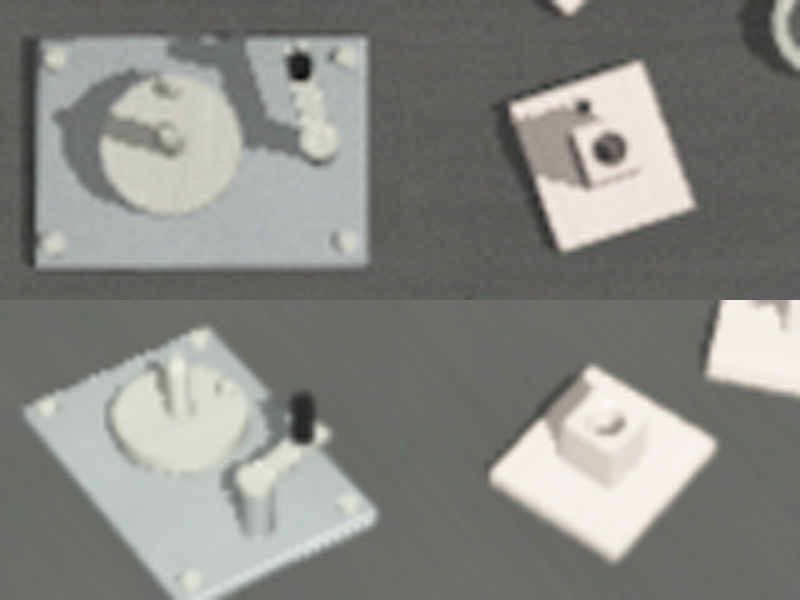

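The close crop confirms the choice. The smaller bare plate has its collar up and its pin hole at crop (583,106), which is top-view pixel (366+(583-400)/5-40, 182+106/5). The pin shows at crop (163,88), the shaft tip at (173,133), and the knob at (300,66). Next I'll fit the poses.

```bash
cat > fit.py <<'E'
import pickle,cv2,numpy as np
from h import *
def rect(s,c,half,z,lo,hi):
    x0,y0=int(c[0]-half),int(c[1]-half); K=8
    im=cv2.resize(s["color"][y0:y0+2*half,x0:x0+2*half],None,fx=K,fy=K,interpolation=cv2.INTER_CUBIC)
    g=im.min(2); m=((g>lo)&(g<hi)).astype(np.uint8)
    m=cv2.morphologyEx(m,cv2.MORPH_OPEN,np.ones((9,9)))
    n,L,st,_=cv2.connectedComponentsWithStats(m); 
    i=1+np.argmax(st[1:,4])
    ys,xs=np.nonzero(L==i)
    uv=np.c_[x0+(xs+.5)/K-.5,y0+(ys+.5)/K-.5]
    P=back(s,uv,z)[:,:2]
    return cv2.minAreaRect((P*1000).astype(np.float32))
E
python3 - <<'E'
from fit import *
d=pickle.load(open("s0.pkl","rb"));t,s=d["top"],d["side"]
for n,q in d.items(): E=q["extrinsics"];print(n,"cam",-E[:3,:3].T@E[:3,3])
print("plate top",rect(t,(366,212),24,.010,100,256)); print("plate side",rect(s,(320,284),26,.010,100,256))
print("stand top",rect(t,(257,214),42,.012,70,256)); print("stand side",rect(s,(259,213),40,.012,70,256))
cc=lambda c,x,y:(c[0]-40+(x+.5)/5-.5,c[1]-30+(y+.5)/5-.5)
T=(257,214);S=(259,210);T2=(366,212);S2=(320,282)
def tri(a,b):
    from scipy.optimize import least_squares
    q=least_squares(lambda p:np.r_[proj(t,p)[0]-a,proj(s,p)[0]-b],[.55,.1,.05]);return q.x.round(4),q.fun.round(2)
print("shafttop",tri(cc(T,170,133),cc(S,178,358-300)))
print("knobtop",tri(cc(T,300,62),cc(S,303,395-300)))
print("pin top (z.052)",back(t,cc(T,163,86),.052),back(s,cc(S,222,381-300),.052))
print("shaft top z.09",back(t,cc(T,170,133),.09),back(s,cc(S,178,58),.09))
print("pivot z.061",back(t,cc(T,319,137),.061),back(s,cc(S,255,475-300),.061))
print("knob z.095",back(t,cc(T,300,62),.095),back(s,cc(S,303,95),.095))
print("hole z.01",back(t,cc(T2,183,106),.01))
print("bore z.045",back(t,cc(T2,210,150),.045),back(s,cc(S2,206,420-300),.045))
E
```

```text
top cam [0.31254967 0.00688214 1.74303443]
side cam [-0.03357971 -0.93914238  1.24234974]
plate top ((551.6727294921875, -235.31192016601562), (106.69679260253906, 96.04197692871094), 17.65558433532715)
plate side ((551.7676391601562, -234.84693908691406), (187.87014770507812, 158.00747680664062), 55.61836242675781)
stand top ((555.0853271484375, 119.4642105102539), (274.7255554199219, 273.9337158203125), 89.07164001464844)
stand side ((550.0950317382812, 124.43284606933594), (371.2416687011719, 286.3657531738281), 55.7758903503418)
shafttop (array([0.5527, 0.1311, 0.0898]), array([-0.08,  0.2 ,  0.22, -0.05]))
knobtop (array([0.5952, 0.0498, 0.0986]), array([ 0.01, -0.03, -0.03,  0.01]))
pin top (z.052) [[0.58894874 0.13800918 0.052     ]] [[0.5837889  0.13116141 0.052     ]]
shaft top z.09 [[0.55326268 0.1307961  0.09      ]] [[0.55186778 0.1311183  0.09      ]]
pivot z.061 [[0.55359641 0.03934722 0.061     ]] [[0.55100126 0.03867729 0.061     ]]
knob z.095 [[0.59567932 0.04989137 0.095     ]] [[0.59723655 0.05283609 0.095     ]]
hole z.01 [[ 0.58383469 -0.22412447  0.01      ]]
bore z.045 [[ 0.55001083 -0.23542735  0.045     ]] [[ 0.54997589 -0.23578699  0.045     ]]
```

```bash
cat >> h.py <<'E'
def go(target,yaw=None,st=None):
    """tool-axis move to TCP target; yaw = wanted direction of tool y in world, degrees (mod 180)"""
    from plant import r
    st=st or r.get_state(); M=R.from_quat(st["eef_rot"]).as_matrix()
    y=np.degrees(np.arctan2(M[1,1],M[0,1])); d=np.array(target)-st["tool_pos"]
    print("t",round(st["clock"],2),"pos",st["tool_pos"].round(4),"yaw_y %.2f"%y,"tilt x",M[:,0].round(4),"F",st["contact_force"].round(1),"M",st["moment"].round(2),"op",round(st["opening"],3))
    print("shift cm (tool axes)",(M.T@d*100).round(2))
    if yaw is not None:
        a=(yaw-y+90)%180-90   # world z turn; tool x = -z
        print("turn about tool x: %.2f"%-a)
    # level correction rotvec in tool frame
    c=np.cross(M[:,0],[0,0,-1]); print("level rotvec tool deg",np.degrees(M.T@c).round(2),"q",st["q"].round(2))
E
python3 - <<'E'
import pickle
from h import *
go([.55,-.2356,.25],17.9)
go([.55,-.2356,.25],107.9)
d=pickle.load(open("s0.pkl","rb"));t,s=d["top"],d["side"]
C=np.array([.5528,.131])
def ov(s,c):
    K=13;im=crop(s,c,30,30,K).copy();o=im.copy()
    for a in(-20,-10,0,10,20,30):
        p=np.r_[C+.034*np.array([np.cos(np.radians(a)),np.sin(np.radians(a))]),.052]
        uv=(proj(s,p)[0]-[int(c[0]-15),int(c[1]-15)]+.5)*K
        cv2.circle(o,tuple(int(v) for v in uv),3,(0,0,255) if a else (0,255,0),-1)
    return np.hstack([im,o])
A=ov(t,(252,205));B=ov(s,(257,202))
cv2.imwrite("pics/pin.png",cv2.resize(np.vstack([A,B]),(600,600)))
E
```

```text
t 0.1 pos [0.1695 0.601  0.249 ] yaw_y 74.26 tilt x [-3.0e-04 -1.7e-03 -1.0e+00] F [ 0.1 -1.2  0.4] M [-0.05 -0.05 -0.04] op 1.005
shift cm (tool axes) [ 2.000e-02 -7.021e+01  5.932e+01]
turn about tool x: 56.36
level rotvec tool deg [0.   0.01 0.1 ] q [-1.26  0.69 -0.19  1.57  0.16  0.9  -0.22]
t 0.1 pos [0.1695 0.601  0.249 ] yaw_y 74.26 tilt x [-3.0e-04 -1.7e-03 -1.0e+00] F [ 0.1 -1.2  0.4] M [-0.05 -0.05 -0.04] op 1.005
shift cm (tool axes) [ 2.000e-02 -7.021e+01  5.932e+01]
turn about tool x: -33.64
level rotvec tool deg [0.   0.01 0.1 ] q [-1.26  0.69 -0.19  1.57  0.16  0.9  -0.22]
```

View pics/pin.png

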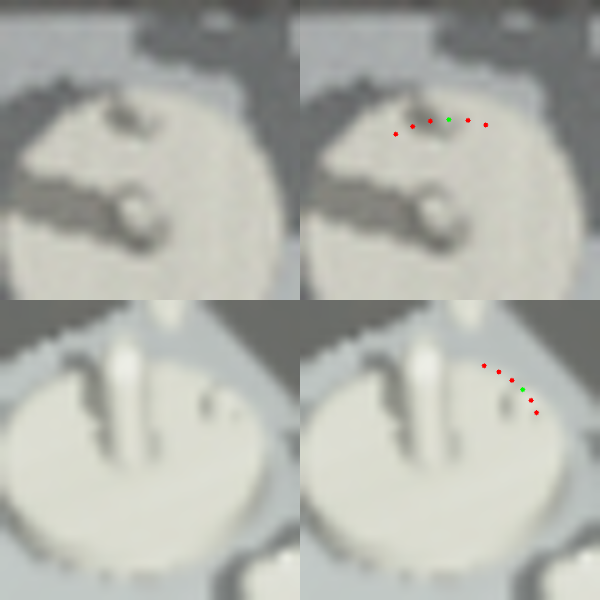

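The red and green dots mark possible pin positions, and 0° is the green one. In both views the pin body sits at about 0 to +5°: top crop near (442,118), side crop near (522,397). I'll start with the hole at about 2° and search by feel from there.

drive_tool([
  [[0, 0, 0], [0, -0.8, 1.7], 6.2],
  [[0, 0, 0], [0, -1.65, 3.38], 6.2],
  [[0, 0, 0], [0, -1.65, 3.38], 6.2],
  [[0, 0, 0], [0, -1.65, 3.38], 6.2],
  [[0, 0, 0], [0, -1.65, 3.38], 6.2],
  [[0, 0, 0], [0, -1.65, 3.38], 6.2],
  [[0, 0, 0], [0, -1.65, 3.38], 6.2],
  [[0, 0, 0], [0, -1.65, 3.38], 6.2],
  [[0, 0, 0], [0, -1.65, 3.38], 6.2],
  [[0, 0, 0], [0, -1.65, 3.38], 6.2],
  [[0, 0, 0], [0, -2.5, 2.4], 6.2],
  [[0, 0, 0], [0, -3.36, 1.6], 6.2],
], force=20)

```text
clock: 1.1
tool_pos: [0.4616, 0.2957, 0.2493]
eef_rot: [0.098, 0.7, -0.097, 0.701]
contact_force: [1.1, -0.5, -0.6]
opening: 0.704
```

drive_tool([
  [[0, 0, 0], [0, -3.36, 1.6], 6.2],
  [[0, 0, 0], [0, -3.36, 1.6], 6.2],
  [[0, 0, 0], [0, -3.36, 1.6], 6.2],
  [[0, 0, 0], [0, -3.36, 1.6], 6.2],
  [[0, 0, 0], [0, -3.36, 1.6], 6.2],
  [[0, 0, 0], [0, -3.36, 1.6], 6.2],
  [[0, 0, 0], [0, -3.36, 1.6], 6.2],
  [[0, 0, 0], [0, -3.36, 1.6], 6.2],
  [[0, 0, 0], [0, -3.36, 1.6], 6.2],
  [[0, 0, 0], [0, -3.36, 1.6], 6.2],
  [[0, 0, 0], [0, -3.36, 1.6], 6.2],
  [[0, 0, 0], [0, -2.5, 1.2], 6.2],
])

```text
clock: 2.1
tool_pos: [0.5324, -0.1383, 0.2493]
eef_rot: [0.097, 0.7, -0.099, 0.7]
contact_force: [0.7, -0.1, -0.2]
opening: 0.703
```

drive_tool([
  [[7, 0, 0], [0, 0, 0], 6.2],
  [[7, 0, 0], [0, 0, 0], 6.2],
  [[7, 0, 0], [0, 0, 0], 6.2],
  [[7, 0, 0], [0, 0, 0], 6.2],
  [[7, 0, 0], [0, 0, 0], 6.2],
  [[7, 0, 0], [0, 0, 0], 6.2],
  [[7, 0, 0], [0, 0, 0], 6.2],
  [[7, 0, 0], [0, 0, 0], 6.2],
  [[0, 0, 0], [0, 0, 0], 6.2],
])

```text
clock: 2.85
tool_pos: [0.5326, -0.134, 0.2494]
eef_rot: [0.415, 0.573, -0.415, 0.572]
contact_force: [0.2, -0.2, -0.5]
opening: 0.705
```

```bash
python3 -c "
from h import *
go([.55,-.2356,.12],17.9)"
```

```text
t 2.85 pos [ 0.5326 -0.134   0.2494] yaw_y 18.10 tilt x [-8.e-04 -2.e-04 -1.e+00] F [ 0.2 -0.2 -0.5] M [-0.08  0.05  0.03] op 0.705
shift cm (tool axes) [12.94 -1.49 10.2 ]
turn about tool x: 0.20
level rotvec tool deg [-0.   -0.    0.04] q [ 0.16  0.59 -0.    1.8   0.    0.75  0.48]
```

drive_tool([
  [[0, 0, 0], [1.6, -0.19, 1.3], 6.2],
  [[0, 0, 0], [1.6, -0.19, 1.3], 6.2],
  [[0, 0, 0], [1.6, -0.19, 1.3], 6.2],
  [[0, 0, 0], [1.6, -0.19, 1.3], 6.2],
  [[0, 0, 0], [1.6, -0.19, 1.3], 6.2],
  [[0, 0, 0], [1.6, -0.19, 1.3], 6.2],
  [[0, 0, 0], [1.6, -0.19, 1.3], 6.2],
  [[0, 0, 0], [1.7, -0.16, 1.1], 6.2],
  [[0, 0, 0], [0, 0, 0], 6.2],
  [[0, 0, 0], [0, 0, 0], 6.2],
])

```text
clock: 3.68
tool_pos: [0.5497, -0.2358, 0.1199]
eef_rot: [0.414, 0.574, -0.414, 0.572]
contact_force: [0.4, 0.6, 0.9]
opening: 0.702
```

Run:
```python
from h import *
from plant import r
go([.55,-.2356,.0240],17.9)
t=r.snapshot("top");s=r.snapshot("side")
print(proj(t,[[.55,-.2356,.05]]))
cv2.imwrite("pics/g1.png",np.hstack([crop(t,(366,205),70,70,5),crop(s,(320,275),70,70,5)]))
```

```text
t 3.68 pos [ 0.5497 -0.2358  0.1199] yaw_y 18.31 tilt x [-0.0021  0.0011 -1.    ] F [0.4 0.6 0.9] M [-0.06  0.07  0.02] op 0.702
shift cm (tool axes) [9.59 0.05 0.01]
turn about tool x: 0.41
level rotvec tool deg [ 0.  -0.1  0.1] q [ 0.34  0.83 -0.02  1.76  0.03  0.56  0.62]
[[367.87441473 211.37927077]]
```

View pics/g1.png

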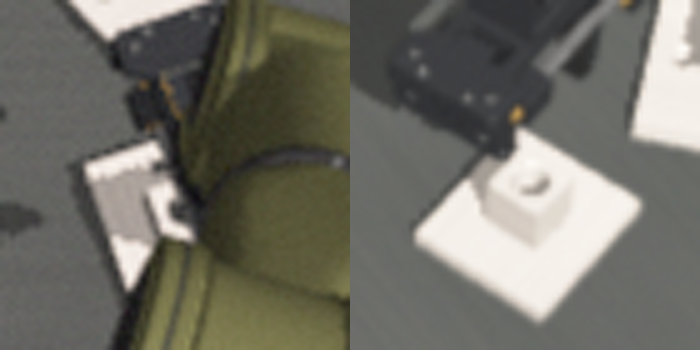

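Run:
```python
from h import *
import pickle
s=pickle.load(open("s0.pkl","rb"))["side"]
u=np.array([np.cos(np.radians(18.3)),np.sin(np.radians(18.3))])
P=[np.r_[np.array([.5497,-.2358])+k*u,.109] for k in(-.05,-.031,0,.031,.05)]
print((proj(s,P)-[285,240]+.5)*5+[350,0])
```

```text
[[483.22779731 167.38372491]
 [503.52379642 145.58820102]
 [536.01721345 110.6940801 ]
 [567.76358971  76.60219338]
 [586.86281426  56.09186508]]
```

The picture shows the plate at side-view crop (530,220) with the fingers straddling the collar: a tip at (500,148), against a predicted (503,146). The top view is partly hidden by the arm. I'll go down and grip.

drive_tool([
  [[0.4, 0, 0], [1.5, 0, 0], 6.2],
  [[0, 0, 0], [1.5, 0.02, 0], 6.2],
  [[0, 0, 0], [1.5, 0.03, 0], 6.2],
  [[0, 0, 0], [1.5, 0, 0], 6.2],
  [[0, 0, 0], [1.5, 0, 0], 6.2],
  [[0, 0, 0], [1.0, 0, 0], 6.2],
  [[0, 0, 0], [0.6, 0, 0], 6.2],
  [[0, 0, 0], [0.3, 0, 0], 6.2],
  [[0, 0, 0], [0.15, 0, 0], 6.2],
  [[0, 0, 0], [0, 0, 0], 6.2],
  [[0, 0, 0], [0, 0, 0], 6.2],
])

```text
clock: 4.7
tool_pos: [0.5515, -0.2357, 0.0259]
eef_rot: [0.416, 0.571, -0.416, 0.572]
contact_force: [0.6, 0.8, 0.4]
opening: 0.704
```

drive_tool([
  [[0, 0, 0], [0, 0, 0], 3.2],
  [[0, 0, 0], [0, 0, 0], 3.2],
  [[0, 0, 0], [0, 0, 0], 3.2],
  [[0, 0, 0], [0, 0, 0], 3.2],
  [[0, 0, 0], [0, 0, 0], 3.2],
  [[0, 0, 0], [0, 0, 0], 3.2],
], force=25)

```text
clock: 5.2
tool_pos: [0.5508, -0.2357, 0.0254]
eef_rot: [0.416, 0.572, -0.416, 0.571]
contact_force: [-1.2, -0.2, 2.1]
opening: 0.402
```

Run:
```python
from h import *
go([.5528,.131,.16],2)
```

```text
t 5.2 pos [ 0.5508 -0.2357  0.0254] yaw_y 17.85 tilt x [-3.e-04 -0.e+00 -1.e+00] F [-1.2 -0.2  2.1] M [-0.09  0.21 -0.  ] op 0.402
shift cm (tool axes) [-13.47  11.42 -34.85]
turn about tool x: 15.85
level rotvec tool deg [-0.   -0.    0.02] q [ 0.34  0.98 -0.02  1.78  0.04  0.39  0.61]
```

drive_tool([
  [[0, 0, 0], [-0.7, 0, 0], 3.2],
  [[0, 0, 0], [-1.5, 0, 0], 3.2],
  [[0, 0, 0], [-2.5, 0, 0], 3.2],
  [[0, 0, 0], [-2.5, 0, 0], 3.2],
  [[0, 0, 0], [-2.5, 0, 0], 3.2],
  [[0, 0, 0], [-2.5, 0, 0], 3.2],
  [[0, 0, 0], [-1.5, 0, 0], 3.2],
  [[0, 0, 0], [0, 0.5, -1.5], 3.2],
  [[0, 0, 0], [0, 0.8, -2.5], 3.2],
  [[0, 0, 0], [0, 1, -3], 3.2],
  [[0, 0, 0], [0, 1, -3], 3.2],
  [[0, 0, 0], [0, 1, -3], 3.2],
])

```text
clock: 6.2
tool_pos: [0.5517, -0.0974, 0.1624]
eef_rot: [0.417, 0.572, -0.416, 0.571]
contact_force: [-0.2, 0.6, -2.8]
opening: 0.405
```

drive_tool([
  [[0, 0, 0], [0, 1, -3], 3.2],
  [[0, 0, 0], [0, 1, -3], 3.2],
  [[0, 0, 0], [0, 1, -3], 3.2],
  [[0, 0, 0], [0, 1, -3], 3.2],
  [[0, 0, 0], [0, 1, -3], 3.2],
  [[0, 0, 0], [0, 1, -3], 3.2],
  [[0, 0, 0], [0, 0.6, -2], 3.2],
  [[5, 0, 0], [0, 0, 0], 3.2],
  [[5, 0, 0], [0, 0, 0], 3.2],
  [[5.8, 0, 0], [0, 0, 0], 3.2],
  [[0, 0, 0], [0, 0, 0], 3.2],
  [[0, 0, 0], [0, 0, 0], 3.2],
])

```text
clock: 7.2
tool_pos: [0.5533, 0.1121, 0.1623]
eef_rot: [0.49, 0.51, -0.49, 0.51]
contact_force: [0.2, -0.2, -3.0]
opening: 0.406
```

Run:
```python
from h import *
go([.5528,.131,.16],2)
```

```text
t 7.2 pos [0.5533 0.1121 0.1623] yaw_y 2.23 tilt x [-3.e-04 -1.e-04 -1.e+00] F [ 0.2 -0.2 -3. ] M [-0.06  0.05 -0.01] op 0.406
shift cm (tool axes) [ 0.23  0.02 -1.89]
turn about tool x: 0.23
level rotvec tool deg [-0.    0.01  0.02] q [-0.36  0.74  0.14  1.84 -0.17  0.57 -0.08]
```

drive_tool([
  [[0.2, 0, 0], [0, 0, -0.7], 3.2],
  [[0, 0, 0], [0, 0.02, -0.8], 3.2],
  [[0, 0, 0], [0.8, 0, -0.4], 3.2],
  [[0, 0, 0], [1.5, 0, 0], 3.2],
  [[0, 0, 0], [0.8, 0, 0], 3.2],
  [[0, 0, 0], [0, 0, 0], 3.2],
  [[0, 0, 0], [0, 0, 0], 3.2],
])

```text
clock: 7.78
tool_pos: [0.5526, 0.1308, 0.1306]
eef_rot: [0.491, 0.508, -0.492, 0.508]
contact_force: [1.2, -0.1, -2.4]
opening: 0.409
```

Run:
```python
from h import *
from plant import r
import pickle
go([.5528,.131,.10],2)
t=r.snapshot("top");s=r.snapshot("side")
pickle.dump({"top":t,"side":s},open("s1.pkl","wb"))
a=crop(t,(253,205),80,80,5);b=crop(s,(259,200),80,80,5)
st=r.get_state();dz=st["tool_pos"][2]-.0254
c=np.array(st["tool_pos"][:2]);y=np.radians(2)
ux=np.array([np.cos(y),np.sin(y)]);uy=np.array([-ux[1],ux[0]])
cor=[np.r_[c+sx*.05*ux+sy*.045*uy,dz+.01] for sx,sy in((1,1),(1,-1),(-1,-1),(-1,1))]+[np.r_[c+sx*.018*ux+sy*.018*uy,dz+.045] for sx,sy in((1,1),(1,-1),(-1,-1),(-1,1))]
for im,q,o in((a,t,(213,165)),(b,s,(219,160))):
    for uv in (proj(q,cor)-o+.5)*5: cv2.circle(im,tuple(int(v) for v in uv),2,(0,0,255),-1)
cv2.imwrite("pics/g2.png",np.hstack([a,b]))
```

```text
t 7.78 pos [0.5526 0.1308 0.1306] yaw_y 1.87 tilt x [-1.6e-03 -4.0e-04 -1.0e+00] F [ 1.2 -0.1 -2.4] M [-0.08  0.01  0.03] op 0.409
shift cm (tool axes) [ 3.06  0.02 -0.02]
turn about tool x: -0.13
level rotvec tool deg [-0.    0.02  0.09] q [-0.39  0.79  0.13  1.85 -0.19  0.52 -0.1 ]
```

View pics/g2.png

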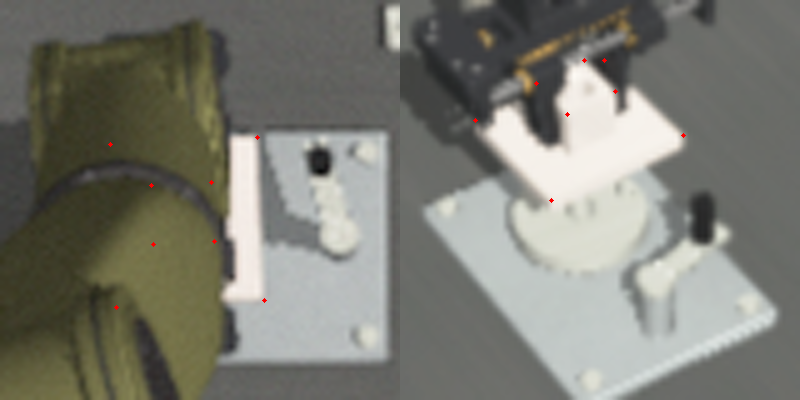

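The top view shows the plate's -y edge within about 1 px of the prediction, at crop (262,137) to (266,300). The side view shows the plate level above the hub. I'll lower it slowly onto the shaft, feeling for contact.

drive_tool([
  [[0, 0, 0], [0.5, 0, 0], 3.2],
  [[0, 0, 0], [0.5, 0, 0], 3.2],
  [[0, 0, 0], [0.3, 0, 0], 3.2],
  [[0, 0, 0], [0.2, 0, 0], 3.2],
  [[0, 0, 0], [0, 0, 0], 3.2],
])

```text
clock: 8.3
tool_pos: [0.5528, 0.1308, 0.1157]
eef_rot: [0.492, 0.508, -0.492, 0.508]
contact_force: [-0.3, -1.2, -1.6]
opening: 0.408
```

Run:
```python
import pickle
from h import *
go([.5528,.131,.10],2)
t=pickle.load(open("s1.pkl","rb"))["top"]; I=t["color"].astype(float)
c=np.array([.5526,.1308]);y=np.radians(1.87);ux=np.array([np.cos(y),np.sin(y)]);uy=np.array([-ux[1],ux[0]])
o=[]
for a in np.linspace(-.042,.03,15):
    P=np.array([np.r_[c+a*ux+b*uy,.1152] for b in np.arange(-.056,-.034,.0005)])
    uv=proj(t,P).astype(np.float32)
    g=cv2.remap((I[:,:,0]-I[:,:,2]).astype(np.float32),uv[:,:1],uv[:,1:],cv2.INTER_LINEAR).ravel()
    h=(g[:6].mean()+g[-6:].mean())/2; k=np.argmax(g>h); o.append((-56+.5*k,round(g[0]),round(g[-1])))
print(o)
```

```text
t 8.3 pos [0.5528 0.1308 0.1157] yaw_y 1.86 tilt x [-9.e-04 -1.e-04 -1.e+00] F [-0.3 -1.2 -1.6] M [-0.07  0.06 -0.01] op 0.408
shift cm (tool axes) [ 1.57  0.   -0.02]
turn about tool x: -0.14
level rotvec tool deg [0.   0.   0.05] q [-0.38  0.81  0.12  1.86 -0.19  0.48 -0.1 ]
[(np.float64(-45.0), -3, 14), (np.float64(-45.0), -3, 14), (np.float64(-45.0), -5, 14), (np.float64(-45.0), -3, 14), (np.float64(-45.0), -4, 13), (np.float64(-45.5), -3, 13), (np.float64(-46.0), -2, 13), (np.float64(-46.0), -4, 14), (np.float64(-46.0), -5, 13), (np.float64(-45.5), -3, 14), (np.float64(-45.5), -3, 14), (np.float64(-45.5), -2, 12), (np.float64(-45.5), -2, 13), (np.float64(-45.5), -4, 13), (np.float64(-45.5), -4, 14)]
```

drive_tool([
  [[0, 0, 0], [0.2, 0, 0], 3.2],
  [[0, 0, 0], [0.2, 0, 0], 3.2],
  [[0, 0, 0], [0.1, 0, 0], 3.2],
])

```text
clock: 8.55
tool_pos: [0.5531, 0.1309, 0.111]
eef_rot: [0.492, 0.508, -0.492, 0.508]
contact_force: [0.4, -0.2, -2.2]
opening: 0.407
```

drive_tool([
  [[0, 0, 0], [0.1, 0, 0], 3.2],
  [[0, 0, 0], [0.1, 0, 0], 3.2],
])

```text
clock: 8.72
tool_pos: [0.553, 0.131, 0.1092]
eef_rot: [0.492, 0.508, -0.492, 0.508]
contact_force: [-1.0, 0.6, -0.4]
opening: 0.406
```

drive_tool([
  [[0, 0, 0], [0.1, 0, 0], 3.2],
  [[0, 0, 0], [0.1, 0, 0], 3.2],
])

```text
clock: 8.88
tool_pos: [0.5526, 0.1314, 0.1072]
eef_rot: [0.492, 0.509, -0.492, 0.508]
contact_force: [-2.3, 1.5, 1.7]
opening: 0.403
```

drive_tool([
  [[0, 0, 0], [-0.1, -0.06, -0.04], 3.2],
  [[0, 0, 0], [0, -0.02, -0.02], 3.2],
  [[0, 0, 0], [0, 0, 0], 3.2],
])

```text
clock: 9.13
tool_pos: [0.5525, 0.1313, 0.1083]
eef_rot: [0.492, 0.508, -0.492, 0.508]
contact_force: [-0.5, 1.2, -2.8]
opening: 0.406
```

drive_tool([
  [[0, 0, 0], [0.1, 0, 0], 3.2],
  [[0, 0, 0], [0.1, 0, 0], 3.2],
  [[0, 0, 0], [0, 0, 0], 3.2],
])

```text
clock: 9.38
tool_pos: [0.5521, 0.1317, 0.106]
eef_rot: [0.492, 0.508, -0.492, 0.508]
contact_force: [-0.5, 0.7, -1.9]
opening: 0.409
```

drive_tool([
  [[0, 0, 0], [0.15, 0, 0], 3.2],
  [[0, 0, 0], [0.15, 0, 0], 3.2],
  [[0, 0, 0], [0.15, 0, 0], 3.2],
  [[0, 0, 0], [0, 0, 0], 3.2],
])

```text
clock: 9.72
tool_pos: [0.5521, 0.1316, 0.1013]
eef_rot: [0.492, 0.508, -0.492, 0.508]
contact_force: [-1.4, 0.8, -3.1]
opening: 0.408
```

drive_tool([
  [[0, 0, 0], [0.15, 0, 0], 3.2],
  [[0, 0, 0], [0.15, 0, 0], 3.2],
  [[0, 0, 0], [0.15, 0, 0], 3.2],
  [[0, 0, 0], [0, 0, 0], 3.2],
])

```text
clock: 10.05
tool_pos: [0.5521, 0.1316, 0.0969]
eef_rot: [0.492, 0.508, -0.492, 0.508]
contact_force: [-1.3, 2.0, -3.3]
opening: 0.402
```

Small steady side force of (-1.3, +1.5), so I nudge a little further that way and keep lowering.

drive_tool([
  [[0, 0, 0], [0.1, -0.03, -0.03], 3.2],
  [[0, 0, 0], [0.15, -0.02, -0.03], 3.2],
  [[0, 0, 0], [0.15, 0, 0], 3.2],
  [[0, 0, 0], [0, 0, 0], 3.2],
])

```text
clock: 10.38
tool_pos: [0.552, 0.1317, 0.0929]
eef_rot: [0.492, 0.508, -0.492, 0.508]
contact_force: [-0.4, 1.7, -2.4]
opening: 0.409
```

drive_tool([
  [[0, 0, 0], [0.15, 0, 0], 3.2],
  [[0, 0, 0], [0.15, 0, 0], 3.2],
  [[0, 0, 0], [0.15, 0, 0], 3.2],
  [[0, 0, 0], [0.15, 0, 0], 3.2],
  [[0, 0, 0], [0, 0, 0], 3.2],
])

```text
clock: 10.8
tool_pos: [0.5518, 0.1317, 0.0869]
eef_rot: [0.492, 0.508, -0.492, 0.508]
contact_force: [-0.1, 0.1, -2.6]
opening: 0.406
```

drive_tool([
  [[0, 0, 0], [0.15, 0, 0], 3.2],
  [[0, 0, 0], [0.15, 0, 0], 3.2],
  [[0, 0, 0], [0.15, 0, 0], 3.2],
  [[0, 0, 0], [0.15, 0, 0], 3.2],
  [[0, 0, 0], [0.1, 0, 0], 3.2],
  [[0, 0, 0], [0, 0, 0], 3.2],
])

```text
clock: 11.3
tool_pos: [0.5517, 0.132, 0.08]
eef_rot: [0.492, 0.508, -0.492, 0.508]
contact_force: [0.6, 0.3, -2.3]
opening: 0.404
```

drive_tool([
  [[0, 0, 0], [0.08, 0, 0], 3.2],
  [[0, 0, 0], [0.08, 0, 0], 3.2],
  [[0, 0, 0], [0.08, 0, 0], 3.2],
  [[0, 0, 0], [0, 0, 0], 3.2],
])

```text
clock: 11.63
tool_pos: [0.5518, 0.132, 0.0777]
eef_rot: [0.492, 0.508, -0.492, 0.508]
contact_force: [0.5, 0.4, -1.6]
opening: 0.407
```

drive_tool([
  [[0, 0, 0], [0.08, 0, 0], 3.2],
  [[0, 0, 0], [0.08, 0, 0], 3.2],
  [[0, 0, 0], [0, 0, 0], 3.2],
])

```text
clock: 11.88
tool_pos: [0.5519, 0.1321, 0.0769]
eef_rot: [0.492, 0.508, -0.492, 0.508]
contact_force: [-1.4, -0.1, 4.7]
opening: 0.408
```

Contact on the pin top at TCP z 0.077, which is the expected height. I'll search by turning in small steps, counter-clockwise first (negative about tool x).

drive_tool([
  [[-0.8, 0, 0], [0, 0, 0], 3.2],
  [[-0.7, 0, 0], [0, 0, 0], 3.2],
  [[0, 0, 0], [0, 0, 0], 3.2],
])

```text
clock: 12.13
tool_pos: [0.5519, 0.1317, 0.0769]
eef_rot: [0.485, 0.514, -0.485, 0.515]
contact_force: [-2.0, -0.3, 5.9]
opening: 0.408
```

drive_tool([
  [[-0.8, 0, 0], [0, 0, 0], 3.2],
  [[-0.7, 0, 0], [0, 0, 0], 3.2],
  [[0, 0, 0], [0, 0, 0], 3.2],
])

```text
clock: 12.38
tool_pos: [0.552, 0.1318, 0.077]
eef_rot: [0.479, 0.521, -0.478, 0.521]
contact_force: [-1.6, -0.8, 6.6]
opening: 0.406
```

drive_tool([
  [[-0.8, 0, 0], [0, 0, 0], 3.2],
  [[-0.7, 0, 0], [0, 0, 0], 3.2],
  [[0, 0, 0], [0, 0, 0], 3.2],
])

```text
clock: 12.63
tool_pos: [0.5521, 0.1318, 0.077]
eef_rot: [0.472, 0.527, -0.471, 0.527]
contact_force: [-1.4, -0.7, 4.8]
opening: 0.41
```

Run:
```python
from h import *
go([.5518,.132,.0769],2)
```

```text
t 12.63 pos [0.5521 0.1318 0.077 ] yaw_y 6.35 tilt x [ 9.e-04  2.e-04 -1.e+00] F [-1.4 -0.7  4.8] M [-0.24  0.2  -0.11] op 0.41
shift cm (tool axes) [ 0.01 -0.03 -0.02]
turn about tool x: 4.35
level rotvec tool deg [ 0.   -0.01 -0.05] q [-0.36  0.88  0.08  1.87 -0.17  0.4  -0.05]
```

drive_tool([
  [[-0.8, 0, 0], [0, 0, 0], 3.2],
  [[-0.8, 0, 0], [0, 0, 0], 3.2],
  [[-0.8, 0, 0], [0, 0, 0], 3.2],
  [[0, 0, 0], [0, 0, 0], 3.2],
])

```text
clock: 12.97
tool_pos: [0.5521, 0.1319, 0.077]
eef_rot: [0.461, 0.537, -0.46, 0.537]
contact_force: [-2.2, -0.5, 6.0]
opening: 0.408
```

drive_tool([
  [[-0.8, 0, 0], [0, 0, 0], 3.2],
  [[-0.8, 0, 0], [0, 0, 0], 3.2],
  [[-0.8, 0, 0], [0, 0, 0], 3.2],
  [[0, 0, 0], [0, 0, 0], 3.2],
])

```text
clock: 13.3
tool_pos: [0.5521, 0.1319, 0.0771]
eef_rot: [0.449, 0.546, -0.449, 0.546]
contact_force: [-1.7, -1.2, 6.6]
opening: 0.408
```

drive_tool([
  [[1.0, 0, 0], [-0.02, -0.07, 0], 3.2],
  [[1.0, 0, 0], [0, 0, 0], 3.2],
  [[1.0, 0, 0], [0, 0, 0], 3.2],
  [[0, 0, 0], [0, 0, 0], 3.2],
])

```text
clock: 13.63
tool_pos: [0.5521, 0.133, 0.077]
eef_rot: [0.464, 0.534, -0.462, 0.534]
contact_force: [-0.3, 2.4, 5.1]
opening: 0.403
```

drive_tool([
  [[0.8, 0, 0], [0, 0, 0], 3.2],
  [[0.8, 0, 0], [0, 0, 0], 3.2],
  [[0.8, 0, 0], [0, 0, 0], 3.2],
  [[0, 0, 0], [0, 0, 0], 3.2],
])

```text
clock: 13.97
tool_pos: [0.5521, 0.1331, 0.077]
eef_rot: [0.475, 0.524, -0.473, 0.525]
contact_force: [-0.0, 1.7, 6.4]
opening: 0.403
```

drive_tool([
  [[0.8, 0, 0], [0, 0, 0], 3.2],
  [[0.8, 0, 0], [0, 0, 0], 3.2],
  [[0, 0, 0], [0, 0, 0], 3.2],
])

```text
clock: 14.22
tool_pos: [0.552, 0.1331, 0.077]
eef_rot: [0.483, 0.518, -0.481, 0.518]
contact_force: [0.3, 2.6, 5.5]
opening: 0.405
```

drive_tool([
  [[0.8, 0, 0], [0, 0, 0], 3.2],
  [[0.8, 0, 0], [0, 0, 0], 3.2],
  [[0, 0, 0], [0, 0, 0], 3.2],
])

```text
clock: 14.47
tool_pos: [0.552, 0.1331, 0.077]
eef_rot: [0.49, 0.511, -0.488, 0.511]
contact_force: [-1.1, 2.2, 6.0]
opening: 0.409
```

The friction is dragging the plate sideways. I'll lift 2 mm off the pin and find the shaft's centre by gently probing the bore clearance in x and y.

drive_tool([
  [[0, 0, 0], [-0.25, 0, 0], 3.2],
  [[0, 0, 0], [0, 0.1, 0], 3.2],
  [[0, 0, 0], [0, 0.1, 0], 3.2],
  [[0, 0, 0], [0, 0, 0], 3.2],
  [[0, 0, 0], [0, 0, 0], 3.2],
])

```text
clock: 14.88
tool_pos: [0.5522, 0.1318, 0.0784]
eef_rot: [0.488, 0.511, -0.489, 0.511]
contact_force: [-1.5, 0.6, -3.3]
opening: 0.401
```

drive_tool([
  [[0, 0, 0], [0, -0.1, 0], 3.2],
  [[0, 0, 0], [0, -0.1, 0], 3.2],
  [[0, 0, 0], [0, -0.1, 0], 3.2],
  [[0, 0, 0], [0, -0.1, 0], 3.2],
  [[0, 0, 0], [0, 0, 0], 3.2],
  [[0, 0, 0], [0, 0, 0], 3.2],
])

```text
clock: 15.38
tool_pos: [0.5503, 0.132, 0.0792]
eef_rot: [0.489, 0.51, -0.488, 0.512]
contact_force: [3.1, 0.4, -3.0]
opening: 0.402
```

drive_tool([
  [[0, 0, 0], [0, 0.1, 0.1], 3.2],
  [[0, 0, 0], [0, 0.1, 0.1], 3.2],
  [[0, 0, 0], [0, 0, 0], 3.2],
  [[0, 0, 0], [0, 0, 0], 3.2],
])

```text
clock: 15.72
tool_pos: [0.551, 0.1313, 0.079]
eef_rot: [0.489, 0.512, -0.488, 0.511]
contact_force: [0.4, 4.3, -1.2]
opening: 0.41
```

drive_tool([
  [[0, 0, 0], [0, 0, -0.1], 3.2],
  [[0, 0, 0], [0, 0, -0.1], 3.2],
  [[0, 0, 0], [0, 0, -0.1], 3.2],
  [[0, 0, 0], [0, 0, -0.1], 3.2],
  [[0, 0, 0], [0, 0, 0], 3.2],
  [[0, 0, 0], [0, 0, 0], 3.2],
])

```text
clock: 16.22
tool_pos: [0.5506, 0.1331, 0.0787]
eef_rot: [0.488, 0.511, -0.489, 0.511]
contact_force: [0.5, -0.9, -2.7]
opening: 0.407
```

drive_tool([
  [[0, 0, 0], [0, 0.04, 0.1], 3.2],
  [[0, 0, 0], [0, 0, 0.06], 3.2],
  [[0, 0, 0], [0, 0, 0], 3.2],
  [[0, 0, 0], [0, 0, 0], 3.2],
])

```text
clock: 16.55
tool_pos: [0.5515, 0.1321, 0.0789]
eef_rot: [0.489, 0.511, -0.489, 0.511]
contact_force: [-0.7, -1.0, -1.3]
opening: 0.408
```

Run:
```python
from h import *
go([.5512,.1322,.0769],2)
```

```text
t 16.55 pos [0.5515 0.1321 0.0789] yaw_y 2.54 tilt x [-2.e-04 -1.e-04 -1.e+00] F [-0.7 -1.  -1.3] M [-0.09  0.11  0.01] op 0.408
shift cm (tool axes) [ 0.2  -0.02 -0.01]
turn about tool x: 0.54
level rotvec tool deg [0.   0.01 0.01] q [-0.37  0.87  0.1   1.87 -0.2   0.4  -0.09]
```

drive_tool([
  [[0, 0, 0], [0.1, -0.03, 0], 3.2],
  [[0, 0, 0], [0.08, 0, 0], 3.2],
  [[0, 0, 0], [0.04, 0, 0], 3.2],
  [[0, 0, 0], [0, 0, 0], 3.2],
])

```text
clock: 16.88
tool_pos: [0.5512, 0.1324, 0.0771]
eef_rot: [0.489, 0.511, -0.489, 0.511]
contact_force: [-1.5, 0.5, 3.2]
opening: 0.404
```

drive_tool([
  [[-0.8, 0, 0], [0.01, 0, 0], 3.2],
  [[-0.8, 0, 0], [0, 0, 0], 3.2],
  [[0, 0, 0], [0, 0, 0], 3.2],
])

```text
clock: 17.13
tool_pos: [0.5511, 0.1316, 0.077]
eef_rot: [0.481, 0.518, -0.482, 0.518]
contact_force: [-2.3, -2.7, 5.1]
opening: 0.405
```

drive_tool([
  [[-0.8, 0, 0], [0, 0, 0], 3.2],
  [[-0.8, 0, 0], [0, 0, 0], 3.2],
  [[0, 0, 0], [0, 0, 0], 3.2],
])

```text
clock: 17.38
tool_pos: [0.5514, 0.1316, 0.077]
eef_rot: [0.474, 0.524, -0.474, 0.525]
contact_force: [-1.9, -2.0, 5.7]
opening: 0.406
```

drive_tool([
  [[0.8, 0, 0], [0, -0.03, 0.03], 3.2],
  [[0.8, 0, 0], [0, 0, 0.03], 3.2],
  [[0.8, 0, 0], [0, 0, 0], 3.2],
  [[0.8, 0, 0], [0, 0, 0], 3.2],
  [[0, 0, 0], [0, 0, 0], 3.2],
])

```text
clock: 17.8
tool_pos: [0.5516, 0.133, 0.077]
eef_rot: [0.489, 0.511, -0.488, 0.511]
contact_force: [-0.6, 2.2, 5.1]
opening: 0.406
```

drive_tool([
  [[0.8, 0, 0], [0, 0, 0], 3.2],
  [[0.8, 0, 0], [0, 0, 0], 3.2],
  [[0.8, 0, 0], [0, 0, 0], 3.2],
  [[0, 0, 0], [0, 0, 0], 3.2],
])

```text
clock: 18.13
tool_pos: [0.5518, 0.133, 0.0769]
eef_rot: [0.5, 0.501, -0.498, 0.501]
contact_force: [0.4, 3.3, 4.9]
opening: 0.409
```

drive_tool([
  [[0.8, 0, 0], [0, 0, 0], 3.2],
  [[0.8, 0, 0], [0, 0, 0], 3.2],
  [[0.8, 0, 0], [0, 0, 0], 3.2],
  [[0, 0, 0], [0, 0, 0], 3.2],
])

```text
clock: 18.47
tool_pos: [0.5509, 0.1315, 0.0762]
eef_rot: [-0.51, -0.49, 0.51, -0.49]
contact_force: [0.9, 2.7, -1.0]
opening: 0.407
```

Run:
```python
from h import *
from plant import r
go([.5512,.1322,.0769],0)
A=[]
for i in range(4):
    r.snapshot("side"); st=r.get_state(); A.append(np.r_[st["contact_force"],st["moment"],st["tool_pos"]])
print(np.mean(A,0).round(4))
```

```text
t 18.47 pos [0.5509 0.1315 0.0762] yaw_y -2.33 tilt x [-4.e-04 -3.e-04 -1.e+00] F [ 0.9  2.7 -1. ] M [ 0.55 -0.31  0.01] op 0.407
shift cm (tool axes) [-0.07  0.03 -0.08]
turn about tool x: -2.33
level rotvec tool deg [0.   0.02 0.02] q [-0.38  0.88  0.12  1.88 -0.23  0.4  -0.14]
[ 1.6887  2.2496 -2.0911  0.461  -0.3586 -0.0126  0.5509  0.1315  0.0762]
```

The plate dropped (z 0.0762, Fz back to the plain weight) at yaw about -2.3°, so the pin has found the hole. I'll relieve the side force and lower gently.

drive_tool([
  [[-0.2, 0, 0], [0, 0.04, -0.05], 3.2],
  [[0, 0, 0], [0.08, 0, -0.02], 3.2],
  [[0, 0, 0], [0.08, 0, 0], 3.2],
  [[0, 0, 0], [0, 0, 0], 3.2],
])

```text
clock: 19.0
tool_pos: [0.5507, 0.1317, 0.0747]
eef_rot: [-0.508, -0.491, 0.51, -0.491]
contact_force: [0.1, 0.6, -2.2]
opening: 0.408
```

drive_tool([
  [[0, 0, 0], [0.1, 0, 0], 3.2],
  [[0, 0, 0], [0.1, 0, 0], 3.2],
  [[0, 0, 0], [0, 0, 0], 3.2],
])

```text
clock: 19.25
tool_pos: [0.5508, 0.1319, 0.0727]
eef_rot: [-0.508, -0.491, 0.509, -0.491]
contact_force: [0.1, -0.5, -1.5]
opening: 0.406
```

Run:
```python
from h import *
go([.5512,.1322,.0649],-2.3)
```

```text
t 19.25 pos [0.5508 0.1319 0.0727] yaw_y -2.05 tilt x [-1.3e-03 -6.0e-04 -1.0e+00] F [ 0.1 -0.5 -1.5] M [-0.14  0.06  0.02] op 0.406
shift cm (tool axes) [ 0.78  0.04 -0.03]
turn about tool x: 0.25
level rotvec tool deg [0.   0.04 0.07] q [-0.38  0.88  0.11  1.88 -0.23  0.39 -0.13]
```

drive_tool([
  [[0, 0, 0], [0.1, 0, 0], 3.2],
  [[0, 0, 0], [0.1, 0, 0], 3.2],
  [[0, 0, 0], [0.1, 0, 0], 3.2],
  [[0, 0, 0], [0, 0, 0], 3.2],
])

```text
clock: 19.58
tool_pos: [0.5513, 0.1321, 0.0698]
eef_rot: [-0.509, -0.491, 0.509, -0.491]
contact_force: [0.1, 0.2, -3.5]
opening: 0.403
```

drive_tool([
  [[0, 0, 0], [0.1, 0, 0], 3.2],
  [[0, 0, 0], [0.1, 0, 0], 3.2],
  [[0, 0, 0], [0.1, 0, 0], 3.2],
  [[0, 0, 0], [0, 0, 0], 3.2],
])

```text
clock: 19.92
tool_pos: [0.5514, 0.1321, 0.0668]
eef_rot: [-0.509, -0.491, 0.509, -0.491]
contact_force: [0.5, -1.0, -2.8]
opening: 0.405
```

drive_tool([
  [[0, 0, 0], [0.07, 0, 0], 3.2],
  [[0, 0, 0], [0.07, 0, 0], 3.2],
  [[0, 0, 0], [0, 0, 0], 3.2],
])

```text
clock: 20.17
tool_pos: [0.5514, 0.1321, 0.0655]
eef_rot: [-0.509, -0.491, 0.509, -0.491]
contact_force: [-0.3, -1.9, -2.3]
opening: 0.41
```

drive_tool([
  [[0, 0, 0], [0.05, 0, 0], 3.2],
  [[0, 0, 0], [0.03, 0, 0], 3.2],
  [[0, 0, 0], [0, 0, 0], 3.2],
])

```text
clock: 20.42
tool_pos: [0.5514, 0.1321, 0.0653]
eef_rot: [0.509, 0.491, -0.509, 0.491]
contact_force: [-1.3, -2.4, 4.6]
opening: 0.409
```

drive_tool([
  [[0, 0, 0], [0.03, 0, 0], 3.2],
  [[0, 0, 0], [0.02, 0, 0], 3.2],
  [[0, 0, 0], [0, 0, 0], 3.2],
])

```text
clock: 20.67
tool_pos: [0.5514, 0.1321, 0.0653]
eef_rot: [0.509, 0.491, -0.509, 0.491]
contact_force: [-2.8, -1.8, 8.6]
opening: 0.403
```

It's firmly seated at z 0.0653, 11.7 mm below the pin-top contact. I'll ease the load, release and rise.

drive_tool([
  [[0, 0, 0], [-0.05, 0, 0], 3.2],
  [[0, 0, 0], [0, 0, 0], 4.2],
  [[0, 0, 0], [0, 0, 0], 5.5],
  [[0, 0, 0], [0, 0, 0], 5.5],
  [[0, 0, 0], [0, 0, 0], 5.5],
  [[0, 0, 0], [0, 0, 0], 5.5],
])

```text
clock: 21.17
tool_pos: [0.5514, 0.1328, 0.0647]
eef_rot: [0.509, 0.491, -0.509, 0.491]
contact_force: [-0.4, -0.0, -0.1]
opening: 0.63
```

drive_tool([
  [[0, 0, 0], [-0.5, 0, 0], 5.5],
  [[0, 0, 0], [-1, 0, 0], 5.5],
  [[0, 0, 0], [-2, 0, 0], 5.5],
  [[0, 0, 0], [-2, 0, 0], 5.5],
  [[0, 0, 0], [-2, 0, 0], 5.5],
  [[0, 0, 0], [-1.5, 0, 0], 5.5],
  [[0, 0, 0], [0, 0, 0], 5.5],
])

```text
clock: 21.75
tool_pos: [0.5535, 0.1327, 0.1586]
eef_rot: [0.511, 0.49, -0.507, 0.492]
contact_force: [-0.1, -0.3, 0.7]
opening: 0.623
```

Run:
```python
from h import *
from plant import r
import pickle
# knob pusher start: pivot from shaft centre (.5513,.1322) with stand yaw 0 -> (.5513,.0372)
go([.5513+.065,.0372-.005,.155],None)
s=r.snapshot("side"); pickle.dump(s,open("s2.pkl","wb"))
b=crop(s,(259,205),80,80,7)
c=np.array([.5513,.1322]);y=np.radians(-2);ux=np.array([np.cos(y),np.sin(y)]);uy=np.array([-ux[1],ux[0]])
cor=[np.r_[c+sx*.05*ux+sy*.045*uy,.05] for sx,sy in((1,1),(1,-1),(-1,-1),(-1,1))]
k=[np.array([.5513+.045*np.cos(a),.0372+.045*np.sin(a),.095]) for a in(0,.15,.3,.45)]
for uv in (proj(s,cor+k)-[219,165]+.5)*7: cv2.circle(b,tuple(int(v) for v in uv),2,(0,0,255),-1)
cv2.imwrite("pics/g3.png",b)
```

```text
t 21.75 pos [0.5535 0.1327 0.1586] yaw_y -2.06 tilt x [ 0.0065  0.0018 -1.    ] F [-0.1 -0.3  0.7] M [-0.09  0.01 -0.01] op 0.623
shift cm (tool axes) [0.38 6.63 9.82]
level rotvec tool deg [ 0.   -0.11 -0.37] q [-0.41  0.75  0.16  1.84 -0.21  0.57 -0.15]
```

View pics/g3.png

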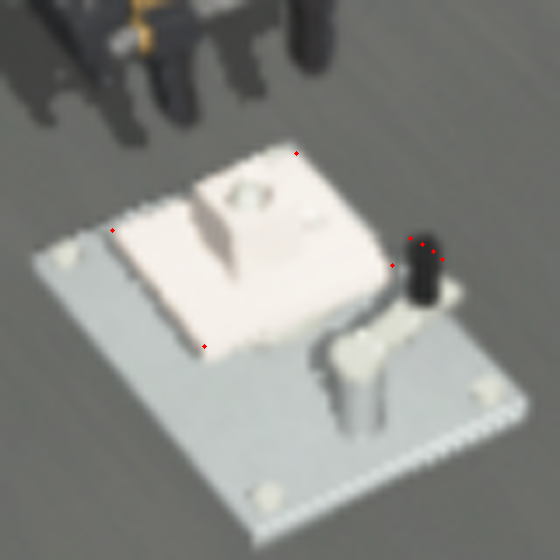

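The picture shows the plate lying flat on the hub with its corners on the predicted points (112,230), (204,346) and (296,153). The pin tip is visible at (315,215), and the knob at (425,240) puts the keeper at about 0.28 rad. For the swing I'll shut the fingers and turn the tool so its flat -z side faces 143°, then push the knob along its arc.

drive_tool([
  [[-6.9, 0, 0], [0, 0, 0], 0],
  [[-6.9, 0, 0], [0, 0, 0], 0],
  [[-6.9, 0, 0], [0, 0, 0], 0],
  [[-6.9, 0, 0], [0, 0, 0], 0],
  [[-6.9, 0, 0], [0, 0, 0], 0],
  [[-6.9, 0, 0], [0, 0, 0], 0],
  [[-6.9, 0, 0], [0, 0, 0], 0],
  [[-6.9, 0, 0], [0, 0, 0], 0],
  [[0, 0, 0], [0, 0, 0], 0],
], force=10)

```text
clock: 22.55
tool_pos: [0.5507, 0.132, 0.154]
eef_rot: [0.222, 0.672, -0.223, 0.671]
contact_force: [-0.6, -0.7, -0.2]
opening: 0.006
```

Run:
```python
from h import *
go([.613,.0358,.155],53)
```

```text
t 22.55 pos [0.5507 0.132  0.154 ] yaw_y 53.32 tilt x [-1.9e-03  2.0e-04 -1.0e+00] F [-0.6 -0.7 -0.2] M [-0.02  0.03  0.  ] op 0.006
shift cm (tool axes) [-0.11 -3.99 10.74]
turn about tool x: 0.32
level rotvec tool deg [ 0.   -0.09  0.05] q [-0.25  0.74 -0.1   1.83  0.13  0.57  0.49]
```

drive_tool([
  [[0.3, 0, 0], [0, -0.6, 1.7], 0],
  [[0, 0, 0], [0, -0.8, 2.2], 0],
  [[0, 0, 0], [0, -0.8, 2.2], 0],
  [[0, 0, 0], [0, -0.8, 2.2], 0],
  [[0, 0, 0], [0, -0.6, 1.5], 0],
  [[0, 0, 0], [0, -0.4, 0.9], 0],
  [[0, 0, 0], [0, 0, 0], 0],
  [[0, 0, 0], [0, 0, 0], 0],
])

```text
clock: 23.22
tool_pos: [0.612, 0.0364, 0.1543]
eef_rot: [0.226, 0.671, -0.226, 0.67]
contact_force: [0.0, 0.0, 0.1]
opening: 0.005
```

Run:
```python
from h import *
go([.613,.0358,.079],53)
```

```text
t 23.22 pos [0.612  0.0364 0.1543] yaw_y 52.76 tilt x [-1.2e-03  7.0e-04 -1.0e+00] F [0.  0.  0.1] M [ 0.06  0.01 -0.03] op 0.005
shift cm (tool axes) [7.53 0.01 0.13]
turn about tool x: -0.24
level rotvec tool deg [-0.   -0.08  0.01] q [-0.06  0.79 -0.13  1.69  0.15  0.67  0.65]
```

Now descend beside the knob, watching the force.

drive_tool([
  [[0, 0, 0], [0.8, 0, 0.2], 0],
  [[0, 0, 0], [1.0, 0, 0], 0],
  [[0, 0, 0], [1.0, 0, 0], 0],
  [[0, 0, 0], [0.6, 0, 0], 0],
  [[0, 0, 0], [0, 0, 0], 0],
])

```text
clock: 23.63
tool_pos: [0.6126, 0.0352, 0.1186]
eef_rot: [0.224, 0.672, -0.225, 0.669]
contact_force: [0.4, 0.0, 0.7]
opening: 0.004
```

drive_tool([
  [[0, 0, 0], [0.8, 0, 0], 0],
  [[0, 0, 0], [1.0, 0, 0], 0],
  [[0, 0, 0], [1.0, 0, 0], 0],
  [[0, 0, 0], [0.8, 0, 0], 0],
  [[0, 0, 0], [0.4, 0, 0], 0],
  [[0, 0, 0], [0, 0, 0], 0],
])

```text
clock: 24.13
tool_pos: [0.6134, 0.0346, 0.0794]
eef_rot: [0.225, 0.671, -0.226, 0.67]
contact_force: [0.2, -0.2, 0.3]
opening: 0.008
```

Run:
```python
from h import *
from plant import r
go([.613,.0358,.079],53)
t=r.snapshot("top");s=r.snapshot("side")
a=crop(t,(275,205),60,60,6);b=crop(s,(275,200),60,60,6)
cv2.imwrite("pics/g4.png",np.hstack([a,b]))
# pusher offsets along the arc (tool axes at yaw 53)
st=r.get_state();M=R.from_quat(st["eef_rot"]).as_matrix()
n=-M[:2,2];P=np.array([.5513,.0372]);p=st["tool_pos"][:2]
for a in np.linspace(.28,1.62,12):
    k=P+.045*np.array([np.cos(a),np.sin(a)])-.0175*n
    d=np.r_[k-p,0]; print(round(a,2),k.round(4),(M.T@d*100).round(2)); p=k
```

```text
t 24.13 pos [0.6134 0.0346 0.0794] yaw_y 52.86 tilt x [-2.3e-03 -2.0e-04 -1.0e+00] F [ 0.2 -0.2  0.3] M [-0.05 -0.03 -0.01] op 0.008
shift cm (tool axes) [ 0.04  0.07 -0.1 ]
turn about tool x: -0.14
level rotvec tool deg [-0.   -0.1   0.09] q [-0.07  0.91 -0.11  1.72  0.17  0.53  0.64]
0.28 [0.6085 0.0391] [ 0.    0.   -0.72]
0.4 [0.6067 0.0442] [ 0.    0.3  -0.46]
0.52 [0.6042 0.0491] [ 0.    0.24 -0.49]
0.65 [0.6012 0.0537] [ 0.    0.18 -0.52]
0.77 [0.5976 0.0579] [ 0.    0.12 -0.54]
0.89 [0.5936 0.0616] [ 0.    0.05 -0.55]
1.01 [0.5891 0.0648] [ 0.   -0.02 -0.55]
1.13 [0.5843 0.0674] [ 0.   -0.08 -0.54]
1.25 [0.5792 0.0694] [ 0.   -0.15 -0.53]
1.38 [0.5739 0.0708] [ 0.   -0.21 -0.51]
1.5 [0.5685 0.0715] [ 0.   -0.27 -0.48]
1.62 [0.563  0.0716] [ 0.   -0.33 -0.44]
```

View pics/g4.png

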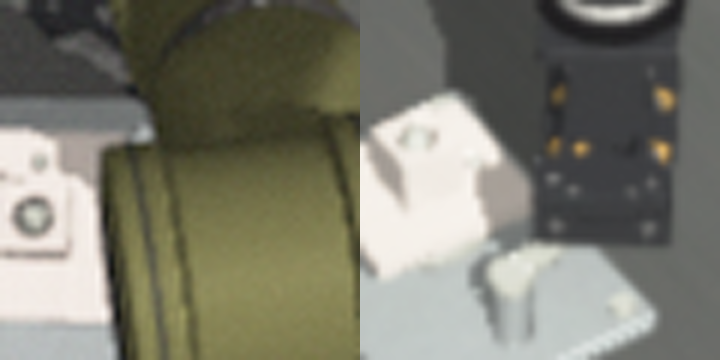

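The top view shows the shaft centred in the bore at (34,215) and the pin in its hole at (40,160). In the side view the gripper hides the knob. Contact force is zero, so I'll begin the push.

drive_tool([
  [[0, 0, 0], [0, 0, -0.36], 0],
  [[0, 0, 0], [0, 0, -0.36], 0],
  [[0, 0, 0], [0, 0.15, -0.23], 0],
  [[0, 0, 0], [0, 0.15, -0.23], 0],
  [[0, 0, 0], [0, 0.12, -0.25], 0],
  [[0, 0, 0], [0, 0.12, -0.25], 0],
  [[0, 0, 0], [0, 0.09, -0.26], 0],
  [[0, 0, 0], [0, 0.09, -0.26], 0],
])

```text
clock: 24.9
tool_pos: [0.6037, 0.0545, 0.0815]
eef_rot: [0.226, 0.668, -0.224, 0.672]
contact_force: [6.2, -0.8, 0.1]
opening: 0.008
```

drive_tool([
  [[0, 0, 0], [0, 0.06, -0.27], 0],
  [[0, 0, 0], [0, 0.06, -0.27], 0],
  [[0, 0, 0], [0, 0.03, -0.28], 0],
  [[0, 0, 0], [0, 0.02, -0.28], 0],
  [[0, 0, 0], [0, -0.01, -0.28], 0],
  [[0, 0, 0], [0, -0.01, -0.28], 0],
  [[0, 0, 0], [0, -0.04, -0.27], 0],
  [[0, 0, 0], [0, -0.04, -0.27], 0],
])

```text
clock: 25.57
tool_pos: [0.5849, 0.0685, 0.0813]
eef_rot: [0.226, 0.67, -0.224, 0.671]
contact_force: [4.9, -0.4, 0.8]
opening: 0.006
```

drive_tool([
  [[0, 0, 0], [0, -0.07, -0.26], 0],
  [[0, 0, 0], [0, -0.08, -0.26], 0],
  [[0, 0, 0], [0, -0.1, -0.26], 0],
  [[0, 0, 0], [0, -0.1, -0.26], 0],
  [[0, 0, 0], [0, 0, 0], 0],
])

```text
clock: 25.98
tool_pos: [0.5722, 0.0712, 0.0807]
eef_rot: [0.225, 0.671, -0.225, 0.67]
contact_force: [3.0, -1.1, 0.6]
opening: 0.004
```

drive_tool([
  [[0, 0, 0], [0, -0.13, -0.24], 0],
  [[0, 0, 0], [0, -0.14, -0.24], 0],
  [[0, 0, 0], [0, 0, 0], 0],
])

```text
clock: 26.23
tool_pos: [0.5671, 0.0719, 0.0807]
eef_rot: [0.225, 0.671, -0.225, 0.67]
contact_force: [3.3, -0.5, 0.2]
opening: 0.003
```

drive_tool([
  [[0, 0, 0], [0, -0.1, -0.14], 0],
  [[0, 0, 0], [0, -0.1, -0.14], 0],
  [[0, 0, 0], [0, 0, 0], 0],
])

```text
clock: 26.48
tool_pos: [0.5642, 0.0719, 0.0808]
eef_rot: [0.225, 0.67, -0.225, 0.67]
contact_force: [2.8, -0.3, 0.3]
opening: 0.002
```

drive_tool([
  [[0, 0, 0], [0, -0.09, -0.12], 0],
  [[0, 0, 0], [0, -0.09, -0.12], 0],
  [[0, 0, 0], [0, 0, 0], 0],
])

```text
clock: 26.73
tool_pos: [0.5639, 0.0717, 0.0811]
eef_rot: [0.226, 0.669, -0.225, 0.672]
contact_force: [6.8, -1.0, -2.2]
opening: 0.006
```

drive_tool([
  [[0, 0, 0], [0, -0.09, -0.12], 0],
  [[0, 0, 0], [0, -0.09, -0.12], 0],
  [[0, 0, 0], [0, 0, 0], 0],
])

```text
clock: 26.98
tool_pos: [0.5636, 0.0714, 0.0814]
eef_rot: [0.227, 0.667, -0.224, 0.673]
contact_force: [11.2, -1.4, -5.4]
opening: 0.006
```

It's at the stop: the force climbs to 11 N and the position has stalled at x 0.564. I'll back straight off, then rise and check.

drive_tool([
  [[0, 0, 0], [0, 0.2, 0.3], 0],
  [[0, 0, 0], [0, 0.3, 0.4], 0],
  [[0, 0, 0], [0, 0.4, 0.6], 0],
  [[0, 0, 0], [0, 0.6, 0.8], 0],
  [[0, 0, 0], [0, 0, 0], 0],
  [[0, 0, 0], [-1.5, 0, 0], 0],
  [[0, 0, 0], [-2.5, 0, 0], 0],
  [[0, 0, 0], [-3, 0, 0], 0],
  [[0, 0, 0], [-3, 0, 0], 0],
  [[0, 0, 0], [-2, 0, 1.5], 0],
  [[0, 0, 0], [0, -1, 3], 0],
  [[0, 0, 0], [0, -1, 3], 0],
])

```text
clock: 27.98
tool_pos: [0.6321, 0.0114, 0.2025]
eef_rot: [0.224, 0.671, -0.223, 0.671]
contact_force: [1.0, -0.5, -0.2]
opening: 0.009
```

drive_tool([
  [[0, 0, 0], [0, -3, 2], 0],
  [[0, 0, 0], [0, -3, 2], 0],
  [[0, 0, 0], [0, -3.5, 1.5], 0],
  [[0, 0, 0], [0, -3.5, 1.5], 0],
  [[0, 0, 0], [0, -3.5, 1.5], 0],
  [[0, 0, 0], [0, -3, 1], 0],
  [[0, 0, 0], [0, -2, 0], 0],
  [[0, 0, 0], [0, 0, 0], 0],
])

```text
clock: 28.65
tool_pos: [0.5731, -0.225, 0.2]
eef_rot: [0.226, 0.671, -0.23, 0.668]
contact_force: [-1.2, -0.7, 0.2]
opening: 0.007
```

Run:
```python
from fit import *
from plant import r
go([.6,-.1,.25])
t=r.snapshot("top");s=r.snapshot("side")
pickle.dump({"top":t,"side":s},open("s3.pkl","wb"))
a=crop(t,(257,210),80,80,5);b=crop(s,(262,205),80,80,5)
cv2.imwrite("pics/g5.png",np.hstack([a,b]))
P0=pickle.load(open("s0.pkl","rb"))
for k,q in(("top",t),("side",s)):
    dd=cv2.absdiff(q["color"],P0[k]["color"]).max(2); cv2.imwrite(f"pics/diff_{k}.png",dd)
cv2.imwrite("pics/full3.png",np.hstack([cv2.resize(q["color"][:,:,::-1],(400,300)) for q in(t,s)]))
P=np.array([.5513,.0372])
for a in(1.4,1.57): print(a,(proj(t,[np.r_[P+.045*np.array([np.cos(a),np.sin(a)]),.095]])-[217,170]+.5)*5,(proj(s,[np.r_[P+.045*np.array([np.cos(a),np.sin(a)]),.095]])-[222,165]+.5)*5+[400,0])
```

```text
t 28.65 pos [ 0.5731 -0.225   0.2   ] yaw_y 52.37 tilt x [-0.0062 -0.0031 -1.    ] F [-1.2 -0.7  0.2] M [-0.08 -0.02 -0.02] op 0.007
shift cm (tool axes) [-5.06 11.51 -5.51]
level rotvec tool deg [ 0.   -0.17  0.36] q [ 0.39  0.74 -0.17  1.64  0.17  0.78  1.06]
1.4 [[249.73246945 192.05422798]] [[613.25593176 167.9867845 ]]
1.57 [[248.75967033 204.30700536]] [[602.53394821 172.09495747]]
```

View pics/g5.png

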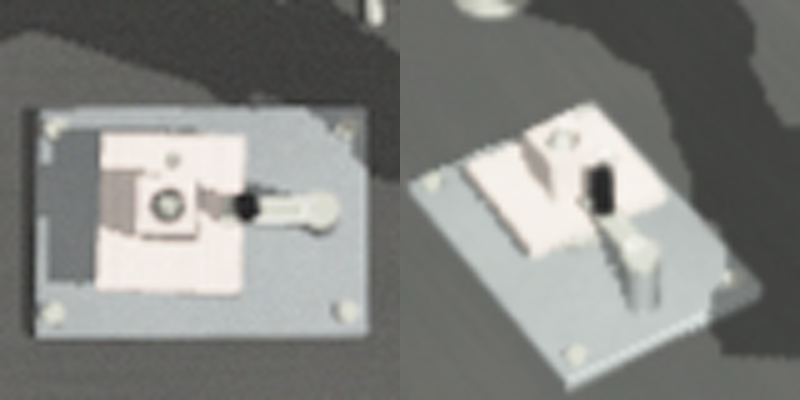

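View pics/full3.png

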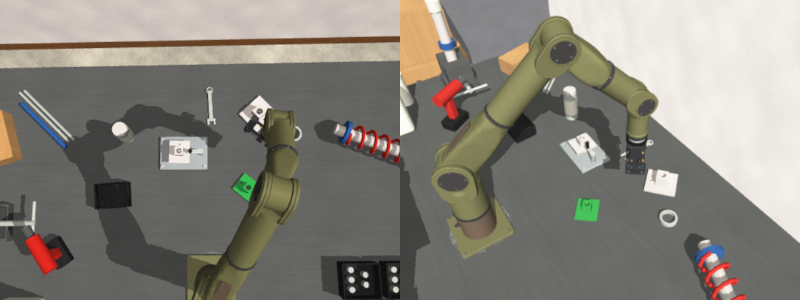

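The keeper lies along stand +y over the plate's edge: the knob is at top crop (246,206), against (249,204) predicted for 1.57. The plate is flat with pin (172,160) and shaft (168,205) through it. The other items are where they were, and the arm is clear. Handing in.

```bash
python3 -c "
from plant import r
print(r.finish_job())"
```

```text
the job is handed in; nothing more can be done
None
```

The retainer plate is seated on the hub with its pin engaged, and the keeper is closed over its edge. I handed the job in at about 29 s of the 72 s allowed, with the arm clear.

**What I did:** I gripped the smaller bare plate by its collar and lowered it over the shaft. I corrected for a side force on the taper, then felt the pin top at TCP z 0.077.

- **First search:** My vision estimate of the pin angle (about 0 to 5°) and of the centring was slightly off, so this turn found nothing.
- **Second search:** I re-centred by probing the bore clearance, and the pin dropped into its hole at about -2.3°.
- **Seating and keeper:** The plate went down 11.7 mm further to firm contact. I then released it and swung the keeper by its knob to its stop.

**Forces:** The highest plate load I read was about 12 N, against the 50 N limit. The keeper push ended at about 11 N with the position stalled.

**Last checks:**
- **Plate:** Its corners are where a seated plate's should be, to within about a pixel, and the shaft and pin show through it.
- **Keeper:** The knob is within about 1 px of its closed position.
- **Other items:** They look unmoved in the pictures, though the arm partly hid the larger plate and the ring in the last top view. I checked this by eye only.
- **Disagreement:** Seating measured 0.3 mm short of the nominal 12 mm drop. I put that down to contact compliance, and no other check contradicted it.

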